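# Find the rocking socket cover and press it home

## Robot

A 6-joint arm with a two-finger parallel gripper is mounted at the origin on the work surface. World frame = base frame: x ahead of the robot, y to its left, z up, the work surface at z = 0. Lengths are in mm, angles in rad, forces in N, time in s.
With the tool pointing down it reaches from about 250 to 725 mm from the base axis. Payload 4 kg.
Tool frame: the origin (TCP) lies midway between the tips of the shut fingers; the grasp point (between the pads) lies 19 mm behind it; z points along the fingers, y is the line along which they close (so a half turn about z gives the same grasp; the last joint's range is limited). The gripper opens to 85 mm and grips with 20 to 120 N. Pads are 22 mm wide; open, the fingers measure 114 mm over their backs; the gripper's body (76 mm by 85 mm) begins 54 mm behind the grasp point. The pads swing forward as they close: fully open they stand 13 mm farther back than shut.
Start: joints at [1.163, 0.241, 0.005, 1.335, 0, 1.571], TCP at [198.293, 458.998, 231.306] pointing down, gripper open.
Joint ranges: [-2.72, 2.72], [-1.05, 1.87], [-1.09, 1.28], [-1.99, 2.15], [-1.42, 1.44], [-3.14, 3.14]. Speed limits (rad/s): [2.79, 2.79, 3.14, 3.14, 3.14, 3.14].

## Interface

Orientations are given as a rotation vector (axis times angle).
In Python, from plant import sense, grab_frame, camera_info, sign_off, look_for, silhouettes, mark_of gives the robot as it stands. The module is installed in compiled form; this text tells all that it offers.
- The arm moves only by the tool arm_command, never from a script. Its argument "commands" is a list of rows, each an object of numbers: "tx", "ty", "tz": the shift along the tool's x, y, z in cm; "ax", "ay", "az": the turn, a rotation vector about the tool's x, y, z in rad. A call has 1 to 8 rows; each row shifts and turns the commanded pose from where the row before left it, along the tool's axes as they then stand; what a row does not reach is not made up. A row lasts 1/8 s, in which the tool goes at most 62.5 mm and 10.7 degrees, less where a joint would pass 70% of its speed; a pose out of reach is approached as far as the arm can. A call is refused whole if a number of a shift passes 6.25 or a number of a turn 0.188, either way. A call with a gripper value outside its range is refused whole. "jaw" is the closure, from 0 (fully open) to 1 (shut), set as the call begins (left out, the last holds). The fingers move at their own pace and stop on an object; "squeeze" is the grip in N (left out, the last holds). Time passes only in rows, so rows that do not move let the fingers close. It gives the time, the measured TCP pose, the force, the opening and the grip force at its end, in the units of the state.
- sense(): the state, without advancing time (a new reading comes with each control period).
- grab_frame(name): name is "scene" or "side" or "wrist"; returns the picture (400x640x3 uint8, blue, green, red); there is no depth.
- camera_info(name): a dict with "camera_matrix" (3x3 intrinsics, pixels), "T" (4x4, takes a point from camera to world coordinates); the wrist camera has in their place "T_tool_cam" (4x4, takes a point from camera to tool coordinates, whose origin is the TCP and whose axes are the flange's). Camera axes: x right, y up, looking along -z (the intrinsics and any distortion apply to the point x, -y, -z); pixel columns grow to the right and rows downward; lengths in mm; the calibration is good to about 2 mm. A picture is of the moment at which its call begins: read the wrist's pose just before it. camera_info takes no time and is no camera call.
- sign_off(): hands the job in; it is judged then, once.
Trained networks look in the newest picture that a camera, given by its name, has taken for a name from the list of things; names that differ only in an ending like _2 or _b are one class to them, and where a whole thing is asked for, a point or a joint stands for the part that bears it (a point fixed in the world has none). Each returns a list of dicts, best first, with "score" (0 to 1); they miss things now and then, are a little off and sometimes report something else, mostly with a low value. They report only what shows in the picture. A call takes as long as a camera call. They do not tell look-alikes from the thing itself.
- look_for(camera, name): "extent" ([left, top, right, bottom] in pixels, round what is visible of it).
- silhouettes(camera, name): "pixels" (400x640 bool, what is visible of it) and "extent" ([left, top, right, bottom] in pixels, round what is visible of it).
- mark_of(camera, name): "uv" ([column, row] in pixels: a listed point, or the origin of a listed thing).
The state is a dict: "t": time; "q": joint angles; "joint_vel": joint speeds; "joint_efforts": joint torques, N m; "eef_pos": TCP position; "eef_rot": TCP orientation; "contact_force": force on the tool from outside, world axes, zero at the start; "ft_torque": the same for the moment, N m; "gripper_width": finger opening in mm; "gripper_force": force on a finger pad.
Only numpy, scipy, OpenCV 4.12 (cv2) and the standard library are available. Lean on these libraries where they do the work, as an engineer would, in place of code of your own. Each camera call takes 0.05 s, during which the arm holds its last target. There are 200 camera calls.

## Task

One of the four round blue child-safety covers on the socket strip is not fully home. Press down on the covers near their edge with a fingertip until you find the one that rocks, then press that one down in the middle until it sits flat and flush on the strip like the other three. Do not lift or pull any cover, and leave the toys on the shelf where they are.

Things in the scene. Friction and masses are not known exactly. Their poses are not given: they have to be found in the camera images.
- strip: White four-way socket strip screwed to the shelf: 74 mm wide (its x), 320 long (its y), 40 high. Origin: centre of its underside, z up; flat top at z = 40 mm. Four covers in a row along y, centres at y = -123, -61, +1, +63 mm, x = 0. A red rocker switch at y = 122 mm (8 mm high) is no part of the job. A cover that is home lies with its underside on the strip's top and does not give.
- cover_1: One of four identical blue child-safety socket covers, a dished disc 52 mm across lying on the strip, short pins in the socket below (2 mm of play sideways). Origin: centre of its underside, z out of its face; flat dish floor at z = 6 mm out to 21 mm radius, round raised rim with its crest at z = 8.5 mm, 23.5 mm radius. Any of the four may be the loose one; the numbers tell nothing.
- cover_2: Identical cover, as cover_1. The loose one stands level but about 3 mm proud, on stiff contacts in its middle (a spot 8 mm across). Pressed on its rim, even with 1 N, it tips some 8 degrees till that rim meets the strip and the opposite rim rises; let go, it drops back level.
- cover_3: Identical cover, as cover_1. The loose one goes home only when pressed in its middle with more than about 11 N: it gives 3 mm, stops flush on the strip and stays there. Presses on the rim do not seat it.
- cover_4: Identical cover, as cover_1.
- shelf: White melamine shelf board, 300 mm deep (x) by 880 mm wide (y), its top 100 mm above the work surface, with a 30 mm high lip along its far edge and a pine drawer below that opens towards the robot. Origin: on the work surface under its centre.
- ring_rattle: Yellow plastic ring rattle with three coloured beads, 88 mm across, 20 mm high, lying on the shelf; leave alone. Origin: centre of its underside.
- dumbbell: Beechwood dumbbell rattle standing on end, 42 mm across, 95 mm high; leave alone. Origin: centre of its underside.
- stacking_cup: Red plastic stacking cup, 66 mm across, 58 mm high, standing on the shelf; leave alone. Origin: centre of its underside.
- acrylic_box: Clear acrylic box with a closed flip-top lid, 110 x 100 mm, about 85 mm high with the lid's knob, standing at the left end of the shelf, mint teether inside; fixed. Origin: centre of its underside.
There are look-alikes about, which are no part of the job. Leave any green look-alike of the cover_4 alone.

How it is judged:
By the outcome, as a careful person would: the job done as asked, in the order asked, and still so for the second after the job is handed in, with the robot touching nothing.
It also fails if it takes over 45 s, if anything falls off the work surface, if the arm or the gripper's body presses on something with over 40 N, if the wrist force passes 120 N, or if a joint passes its speed limit or range.

## Working session

There is one attempt and no reset: what is moved stays moved. The work goes in short steps, Python scripts to look and compute and a tool call to move; the robot and the scene stay as the last step left them, time stands still between calls to the robot, and variables do not carry over. Pictures are saved under pics/ and viewed, at most 10 in all, crops included, and the job is handed in when it is done.

Besides the shell and the picture viewer there is one more tool, called after "Call:" in YAML: its name, and indented under it one key for each argument. arm_command: Moves the arm, as the interface text tells. Its arguments: {"type":"object","properties":{"commands":{"type":"array","items":{"type":"object","properties":{"tx":{"type":"number"},"ty":{"type":"number"},"tz":{"type":"number"},"ax":{"type":"number"},"ay":{"type":"number"},"az":{"type":"number"}}}},"jaw":{"type":"number"},"squeeze":{"type":"number"}},"required":["commands"]}

```bash
mkdir -p pics; python3 - <<'E'
from plant import *
import cv2, numpy as np
s=sense(); print({k:np.round(v,3).tolist() for k,v in s.items()})
for c in ["scene","side"]:
    im=grab_frame(c); cv2.imwrite(f"pics/{c}0.png",im)
    print(c,np.round(camera_info(c)["camera_matrix"],1).tolist(),np.round(camera_info(c)["T"],3).tolist(), camera_info(c).keys())
    for n in ["cover_1","strip"]:
        for m in mark_of(c,n): print(n,np.round(m["uv"],1),round(m["score"],2))
        for m in look_for(c,n): print(n,np.round(m["extent"],1),round(m["score"],2))
print(camera_info("wrist"))
E
```

```text
{'t': 0.0, 'q': [1.163, 0.241, 0.004, 1.335, 0.0, 1.571], 'joint_vel': [-0.001, 0.0, -0.0, 0.001, -0.002, 0.0], 'joint_efforts': [0.0, -37.232, 25.241, 0.017, -0.0, 0.0], 'eef_pos': [198.037, 458.416, 230.403], 'eef_rot': [-0.636, -3.076, 0.003], 'contact_force': [-0.248, -0.44, -0.323], 'ft_torque': [0.071, 0.027, 0.03], 'gripper_force': 0.0, 'gripper_width': 85.286}
scene [[520.5, 0.0, 312.4], [0.0, 520.5, 196.1], [0.0, 0.0, 1.0]] [[-0.853, -0.335, 0.4, 1061.416], [0.522, -0.567, 0.637, 797.291], [0.013, 0.752, 0.659, 879.625], [0.0, 0.0, 0.0, 1.0]] dict_keys(['camera_matrix', 'T'])
cover_1 [232.4 272.9] 0.81
cover_1 [338.9 188.2] 0.8
cover_1 [454.5 255.8] 0.77
cover_1 [307.2 141.9] 0.65
cover_1 [323.8 172.2] 0.64
cover_1 [433.  221.1] 0.64
cover_1 [317.5 163.2] 0.55
cover_1 [222.7 264.9 245.1 281.8] 0.89
cover_1 [328.5 181.5 353.5 196.9] 0.88
cover_1 [313.1 166.5 336.6 181.8] 0.65
cover_1 [293.3 134.9 314.2 152.6] 0.59
cover_1 [424.9 215.4 443.9 235.8] 0.56
cover_1 [444.8 245.6 465.1 263.9] 0.5
strip [327.  190.7] 0.59
strip [286.1 136.9 373.  241.4] 0.81
strip [329.9 180.5 350.9 
[... 556 characters left out ...]
1 [207.3 234.  227.3 244. ] 0.7
cover_1 [322.2 225.6 348.8 242.5] 0.67
cover_1 [311.5 208.8 336.6 225. ] 0.58
strip [311.7 218.3] 0.68
strip [278.6 168.7 358.1 270.3] 0.58
{'camera_matrix': array([[284.04246922,   0.        , 316.07839507],
       [  0.        , 284.04246922, 200.79788254],
       [  0.        ,   0.        ,   1.        ]]), 'T_tool_cam': array([[ 2.76685674e-04,  9.65804783e-01,  2.59270215e-01,
         6.48194717e+01],
       [ 9.99999885e-01, -1.65663721e-04, -4.50058744e-04,
        -1.19094048e+00],
       [-3.91717219e-04,  2.59270310e-01, -9.65804718e-01,
        -1.42590484e+02],
       [ 0.00000000e+00,  0.00000000e+00,  0.00000000e+00,
         1.00000000e+00]])}
```

View pics/scene0.png

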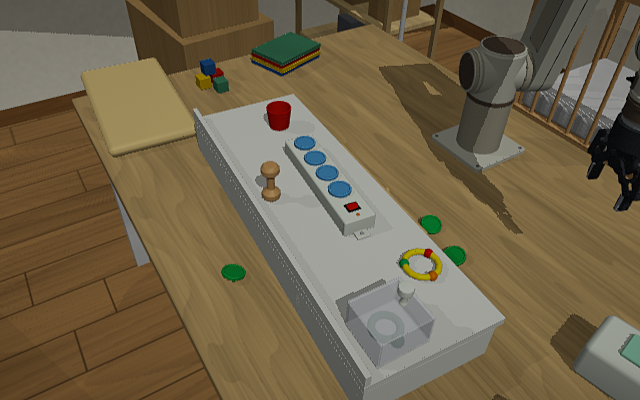

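View pics/side0.png

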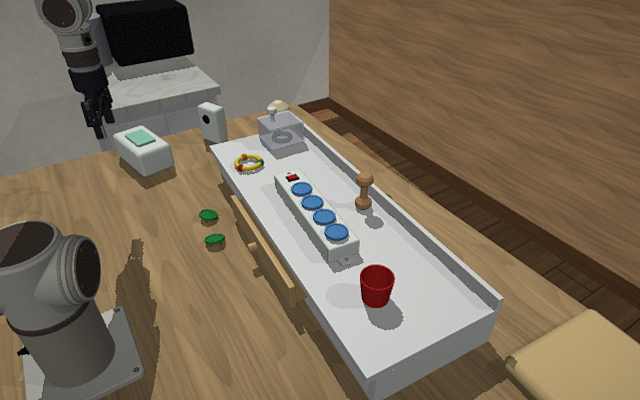

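The scene view shows the four blue covers at about (304,143), (315,158), (326,173) and (340,189), with the red switch at (352,208). The green discs off the shelf are the look-alikes. The side view shows the covers at (301,188), (312,202), (324,217) and (337,232).

```bash
cat > h.py <<'E'
from plant import *
import cv2, numpy as np
from scipy.optimize import least_squares
from scipy.spatial.transform import Rotation as R
YS=[-123,-61,1,63]
def blue(im, amin=60):
    h=cv2.cvtColor(im,cv2.COLOR_BGR2HSV)
    m=cv2.inRange(h,(95,90,60),(115,255,255))
    n,l,st,c=cv2.connectedComponentsWithStats(m)
    return [(c[i],st[i]) for i in range(1,n) if st[i,4]>amin]
def proj(K,T,P):
    p=(np.asarray(P)-T[:3,3])@T[:3,:3]
    return np.c_[K[0,0]*p[:,0]/-p[:,2]+K[0,2], -K[1,1]*p[:,1]/-p[:,2]+K[1,2]]
def strip_pts(x,y,a,h=147): return [[x-np.sin(a)*v, y+np.cos(a)*v, h] for v in YS]
def wristT(s):
    T=np.eye(4); T[:3,:3]=R.from_rotvec(s["eef_rot"]).as_matrix(); T[:3,3]=s["eef_pos"]
    return T@camera_info("wrist")["T_tool_cam"]
E
python3 - <<'E'
from h import *
obs={}
for c in ["scene","side"]:
    im=cv2.imread(f"pics/{c}0.png"); b=blue(im)
    print(c,[(np.round(p,1).tolist(),s.tolist()) for p,s in b])
    obs[c]=np.array([p for p,s in b if 285<p[0]<360 and 130<p[1]<245])
ci={c:camera_info(c) for c in obs}
def f(v):
    P=strip_pts(*v); r=[]
    for c,o in obs.items():
        o=o[np.argsort(o[:,1])]
        q=proj(ci[c]["camera_matrix"],ci[c]["T"],P); q=q[np.argsort(q[:,1])]
        r.append(q-o)
    return np.ravel(r)
best=min((least_squares(f,[500,0,a]) for a in (-.4,0,.4)),key=lambda r:r.cost)
print(best.x,best.cost); print(np.round(best.fun.reshape(2,4,2),2)); print(np.round(strip_pts(*best.x),1))
E
```

```text
scene [([208.5, 66.2], [200, 59, 16, 17, 181]), ([269.9, 68.3], [252, 60, 41, 16, 78]), ([304.2, 142.5], [294, 136, 21, 14, 241]), ([314.6, 157.5], [304, 151, 22, 14, 256]), ([326.5, 172.4], [316, 165, 22, 16, 284]), ([339.1, 188.7], [328, 181, 23, 17, 309])]
side [([320.1, 212.0], [291, 182, 57, 59, 1101])]
[ 5.50789712e+02  3.09895815e+01 -2.88525985e-01] 833.0941131467551
[[[  6.07  -1.22]
  [  2.41  -1.37]
  [ -2.3   -0.28]
  [ -7.08   0.78]]

 [[-11.54 -25.74]
  [ -4.9  -11.36]
  [  2.4    4.45]
  [ 10.47  21.91]]]
[[515.8 -86.9 147. ]
 [533.4 -27.5 147. ]
 [551.1  31.9 147. ]
 [568.7  91.4 147. ]]
```

```bash
python3 - <<'E'
from h import *
o=np.array([[304.2,142.5],[314.6,157.5],[326.5,172.4],[339.1,188.7]])
c=camera_info("scene"); d=camera_info("side")
def f(v):
    P=strip_pts(*v); q=proj(c["camera_matrix"],c["T"],P); q=q[np.argsort(q[:,1])]
    return np.r_[(q-o).ravel(), proj(d["camera_matrix"],d["T"],P).mean(0)-[319,210.5]]
for a in (-.4,0,.4):
    b=least_squares(f,[500,0,a]); print(b.x,b.cost)
print(np.round(b.fun,2)); print(np.round(strip_pts(*b.x),1))
E
```

```text
[ 5.46012215e+02  3.29511882e+01 -1.17444614e-01] 1.721228004383672
[ 5.46012214e+02  3.29511878e+01 -1.17444614e-01] 1.7212280043836103
[ 5.46012214e+02  3.29511874e+01 -1.17444614e-01] 1.7212280043835695
[-0.    0.19  0.39 -0.69  0.06 -0.45 -0.11 -0.48  0.29 -1.5 ]
[[531.6 -89.2 147. ]
 [538.9 -27.6 147. ]
 [546.1  33.9 147. ]
 [553.4  95.5 147. ]]
```

Call:
arm_command:
  commands:
    - {"tx": -5.2,"ty": -3.2}
    - {"tx": -5.2,"ty": -3.2}
    - {"tx": -5.2,"ty": -3.2}
    - {"tx": -5.2,"ty": -3.2}
    - {"tx": -5.2,"ty": -3.2}
    - {"tx": -5.2,"ty": -3.2}
    - {"tx": -5.2,"ty": -3.2}
    - {"tx": -5.2,"ty": -3.2}
  jaw: 1

```text
$.commands[0]: bad value
```

Call:
arm_command:
  commands:
    - {"tx": -2.1,"ty": -1.8,"az": 0.18}
    - {"az": 0.18}
    - {"az": 0.18}
    - {"az": 0.18}
    - {"az": 0.18}
    - {"az": 0.15}
    - {}

```text
$.commands[0]: bad value
```

```bash
python3 - <<'E'
from h import *
s=sense(); print(np.round(s["eef_pos"],1),np.round(s["eef_rot"],3),s["contact_force"],s["t"],np.round(s["q"],2))
np.save("w1T.npy",wristT(s)); im=grab_frame("wrist"); cv2.imwrite("pics/w1.png",im)
for p,q in blue(im): print(np.round(p,1),q)
K=camera_info("wrist")["camera_matrix"]
print(np.round(proj(K,wristT(s),strip_pts(546,33,-.1174)),1))
E
```

```text
[198.3 459.  231.3] [ 0.636  3.077 -0.   ] [-0.28866449 -0.34230331 -0.19230128] 0.5 [ 1.16  0.24  0.    1.34 -0.    1.57]
[[ 33.1 590.1]
 [ 75.6 581.7]
 [119.1 573.1]
 [163.8 564.3]]
```

View pics/w1.png

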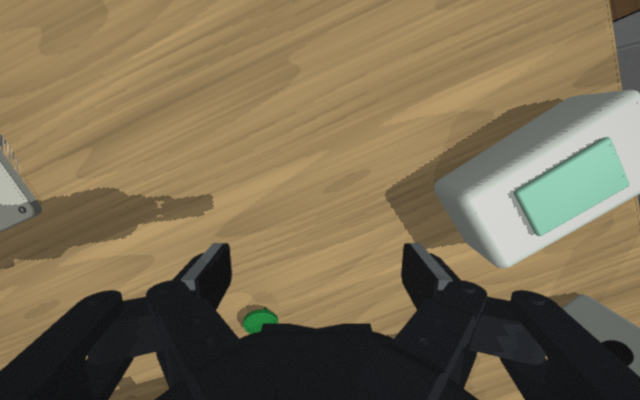

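The wrist view shows the start position with the gripper open and a green look-alike at (260,320). The move calls were refused because every field is evidently needed.

Call:
arm_command:
  commands:
    - {"tx": -5.4,"ty": -2.5,"tz": -0.2,"ax": 0,"ay": 0,"az": 0}
    - {"tx": -5.4,"ty": -2.5,"tz": -0.2,"ax": 0,"ay": 0,"az": 0}
    - {"tx": -5.4,"ty": -2.5,"tz": -0.2,"ax": 0,"ay": 0,"az": 0}
    - {"tx": -5.4,"ty": -2.5,"tz": -0.2,"ax": 0,"ay": 0,"az": 0}
    - {"tx": -5.4,"ty": -2.5,"tz": -0.2,"ax": 0,"ay": 0,"az": 0}
    - {"tx": -5.4,"ty": -2.5,"tz": -0.2,"ax": 0,"ay": 0,"az": 0}
    - {"tx": -5.4,"ty": -2.5,"tz": -0.2,"ax": 0,"ay": 0,"az": 0}
    - {"tx": -5.4,"ty": -2.5,"tz": -0.2,"ax": 0,"ay": 0,"az": 0}
  jaw: 1
  squeeze: 20

```text
t: 1.55
eef_pos: [516.8, 102.4, 247.6]
eef_rot: [0.636, 3.076, 0.001]
contact_force: [0.5, 0.7, 0.1]
gripper_width: -0.2
gripper_force: 0.0
```

Call:
arm_command:
  commands:
    - {"tx": -5.4,"ty": -2.5,"tz": -0.2,"ax": 0,"ay": 0,"az": 0}
    - {"tx": -5.4,"ty": -2.5,"tz": -0.2,"ax": 0,"ay": 0,"az": 0}
    - {"tx": 0,"ty": 0,"tz": 0,"ax": 0,"ay": 0,"az": 0}
    - {"tx": 0,"ty": 0,"tz": 0,"ax": 0,"ay": 0,"az": 0}
  jaw: 1
  squeeze: 20

```text
t: 2.05
eef_pos: [594.5, 15.3, 250.8]
eef_rot: [-0.637, -3.075, -0.0]
contact_force: [-0.2, 0.4, -0.3]
gripper_width: 0.4
gripper_force: 0.0
```

```bash
python3 - <<'E'
from h import *
s=sense(); print(np.round(s["eef_pos"],1),np.round(s["eef_rot"],3),s["contact_force"],s["t"],np.round(s["q"],2),s["gripper_width"])
np.save("w1T.npy",wristT(s)); im=grab_frame("wrist"); cv2.imwrite("pics/w2.png",im)
for p,q in blue(im): print(np.round(p,1),q)
K=camera_info("wrist")["camera_matrix"]
print(np.round(proj(K,wristT(s),strip_pts(546,33,-.1174)),1))
E
```

```text
[594.5  15.3 250.8] [-0.637 -3.075 -0.   ] [-0.15974265  0.35537837 -0.25402394] 2.05 [0.03 0.43 0.32 1.47 0.   0.43] 0.3788350555247941
[387.  116.3] [ 357   85   61   63 3015]
[315.9 138.3] [ 287  108   59   61 2818]
[249.1 160.7] [ 220  132   59   58 2696]
[182.5 180.2] [ 153  152   60   58 2708]
[[180.4 181.7]
 [246.4 161.5]
 [315.  140.5]
 [386.2 118.8]]
```

View pics/w2.png

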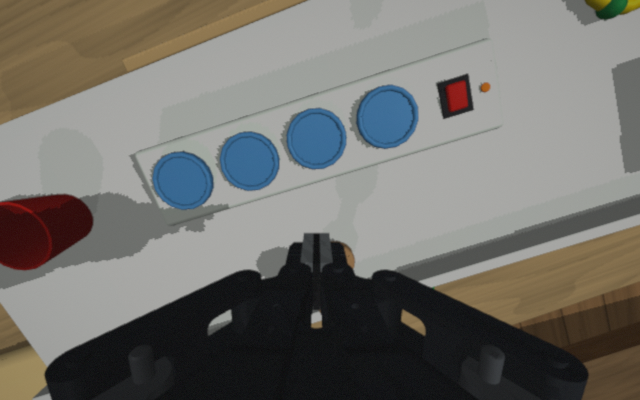

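The wrist view shows the four covers at (182,180), (249,161), (316,138) and (387,116). The switch is at (456,95), and the shut fingertips are at (316,245), standing over the dumbbell.

```bash
python3 - <<'E'
from h import *
T=np.load("w1T.npy"); K=camera_info("wrist")["camera_matrix"]
o=np.array([[182.5,180.2],[249.1,160.7],[315.9,138.3],[387,116.3]])
f=lambda v:(proj(K,T,strip_pts(*v[:3]))-o).ravel()
b=least_squares(f,[546,33,-.117]); print(b.x); print(np.round(b.fun.reshape(4,2),2))
P=np.array(strip_pts(*b.x)); print(np.round(P,1))
s=sense(); M=R.from_rotvec(s["eef_rot"]).as_matrix()
u=np.array([-np.sin(b.x[2]),np.cos(b.x[2]),0])
print("tool delta cm"); 
for p in P:
    print("ctr",np.round((p-s["eef_pos"])@M/10,2))
print("strip y in tool",np.round(u@M,3),"strip x",np.round(np.cross(u,[0,0,1])@M,3))
E
```

```text
[ 5.45016604e+02  3.48511628e+01 -1.09524138e-01]
[[-0.41  0.69]
 [-1.07 -0.57]
 [ 0.65  0.26]
 [ 0.78 -0.17]]
[[531.6 -87.4 147. ]
 [538.3 -25.8 147. ]
 [545.1  35.8 147. ]
 [551.9  97.5 147. ]]
tool delta cm
ctr [  1.65 -11.97  10.42]
ctr [ 3.47 -6.04 10.42]
ctr [ 5.29 -0.11 10.42]
ctr [ 7.11  5.81 10.42]
strip y in tool [0.293 0.956 0.   ] strip x [-0.956  0.293 -0.001]
```

Call:
arm_command:
  commands:
    - {"tx": 3.5,"ty": 3.9,"tz": 1.0,"ax": 0,"ay": 0,"az": 0}
    - {"tx": 3.6,"ty": 4.0,"tz": 2.0,"ax": 0,"ay": 0,"az": 0}
    - {"tx": 0,"ty": 0,"tz": 4.0,"ax": 0,"ay": 0,"az": 0}
    - {"tx": 0,"ty": 0,"tz": 2.4,"ax": 0,"ay": 0,"az": 0}
    - {"tx": 0,"ty": 0,"tz": 0,"ax": 0,"ay": 0,"az": 0}
    - {"tx": 0,"ty": 0,"tz": 0,"ax": 0,"ay": 0,"az": 0}
  jaw: 1
  squeeze: 20

```text
t: 2.85
eef_pos: [561.3, 116.8, 158.9]
eef_rot: [0.634, 3.075, 0.001]
contact_force: [-0.1, -0.2, 0.5]
gripper_width: 0.1
gripper_force: 0.0
```

```bash
cat > snap.py <<'E'
import sys
from h import *
n=sys.argv[1]; s=sense(); print(np.round(s["eef_pos"],2),np.round(s["contact_force"],2),np.round(s["ft_torque"],2),s["t"])
cv2.imwrite(f"pics/{n}.png",grab_frame("wrist")); np.save(f"{n}T.npy",wristT(s))
E
python3 snap.py c4a
```

```text
[561.25 116.84 158.87] [-0.11 -0.17  0.53] [0.04 0.05 0.05] 2.85
```

View pics/c4a.png

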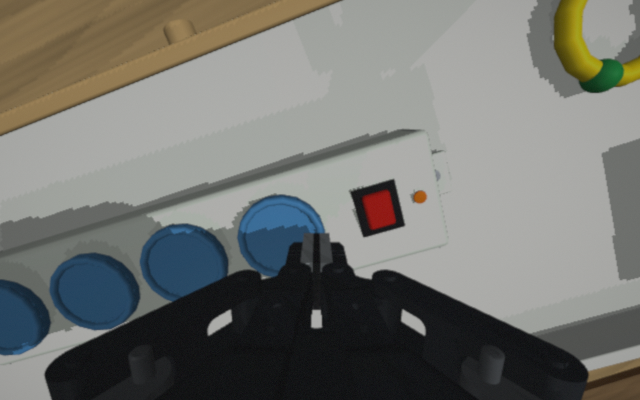

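The fingertips at about (316,240) stand over the right-hand rim of the end cover, whose centre is at (281,236). Now pressing gently in small steps.

Call:
arm_command:
  commands:
    - {"tx": 0,"ty": 0,"tz": 0.4,"ax": 0,"ay": 0,"az": 0}
    - {"tx": 0,"ty": 0,"tz": 0,"ax": 0,"ay": 0,"az": 0}
  jaw: 1
  squeeze: 20

```text
t: 3.15
eef_pos: [561.2, 115.9, 153.6]
eef_rot: [0.637, 3.076, 0.0]
contact_force: [-0.5, 0.1, -0.7]
gripper_width: -0.1
gripper_force: 0.0
```

Call:
arm_command:
  commands:
    - {"tx": 0,"ty": 0,"tz": 0.2,"ax": 0,"ay": 0,"az": 0}
    - {"tx": 0,"ty": 0,"tz": 0,"ax": 0,"ay": 0,"az": 0}
  jaw: 1
  squeeze: 20

```text
t: 3.4
eef_pos: [560.9, 115.9, 151.1]
eef_rot: [-0.636, -3.076, 0.0]
contact_force: [-0.6, -0.0, 0.2]
gripper_width: 0.1
gripper_force: 0.0
```

Call:
arm_command:
  commands:
    - {"tx": 0,"ty": 0,"tz": 0.1,"ax": 0,"ay": 0,"az": 0}
    - {"tx": 0,"ty": 0,"tz": 0,"ax": 0,"ay": 0,"az": 0}
  jaw: 1
  squeeze: 20

```text
t: 3.65
eef_pos: [560.9, 116.0, 150.2]
eef_rot: [-0.636, -3.076, 0.0]
contact_force: [0.1, 0.0, 0.4]
gripper_width: 0.2
gripper_force: 0.0
```

Call:
arm_command:
  commands:
    - {"tx": 0,"ty": 0,"tz": 0.1,"ax": 0,"ay": 0,"az": 0}
    - {"tx": 0,"ty": 0,"tz": 0,"ax": 0,"ay": 0,"az": 0}
  jaw: 1
  squeeze: 20

```text
t: 3.9
eef_pos: [561.0, 116.0, 149.2]
eef_rot: [-0.636, -3.076, 0.0]
contact_force: [0.2, 0.4, 0.9]
gripper_width: -0.0
gripper_force: 0.0
```

Call:
arm_command:
  commands:
    - {"tx": 0,"ty": 0,"tz": 0.1,"ax": 0,"ay": 0,"az": 0}
    - {"tx": 0,"ty": 0,"tz": 0,"ax": 0,"ay": 0,"az": 0}
  jaw: 1
  squeeze: 20

```text
t: 4.15
eef_pos: [561.1, 116.1, 148.6]
eef_rot: [0.636, 3.076, 0.0]
contact_force: [-0.6, 0.2, 2.2]
gripper_width: -0.1
gripper_force: 0.7
```

Call:
arm_command:
  commands:
    - {"tx": 0,"ty": 0,"tz": 0.05,"ax": 0,"ay": 0,"az": 0}
    - {"tx": 0,"ty": 0,"tz": 0,"ax": 0,"ay": 0,"az": 0}
  jaw: 1
  squeeze: 20

```text
t: 4.4
eef_pos: [561.2, 116.1, 148.4]
eef_rot: [0.636, 3.076, 0.001]
contact_force: [-1.2, -0.5, 4.9]
gripper_width: -0.2
gripper_force: 2.5
```

```bash
python3 snap.py c4b
```

```text
[561.17 116.14 148.43] [-1.23 -0.5   4.89] [0.03 0.29 0.02] 4.4
```

View pics/c4b.png

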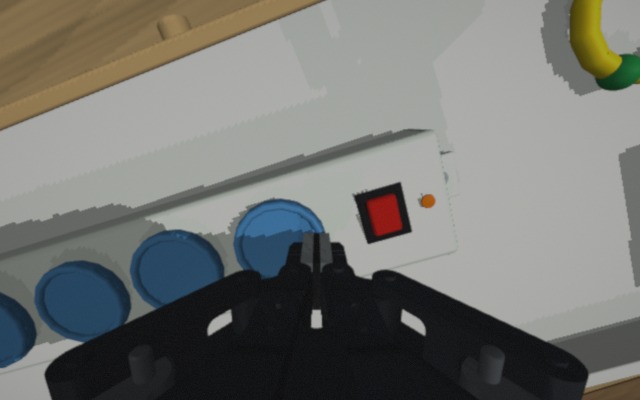

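The end cover, centred at about (280,240), stays level and flush with its rim pressed at 5 N. Its left edge at column 234 has not visibly risen. I'll check that numerically while lifting off and moving to the next cover.

Call:
arm_command:
  commands:
    - {"tx": 0,"ty": 0,"tz": -1.0,"ax": 0,"ay": 0,"az": 0}
    - {"tx": -1.8,"ty": -5.9,"tz": 0,"ax": 0,"ay": 0,"az": 0}
    - {"tx": 0,"ty": 0,"tz": 0.4,"ax": 0,"ay": 0,"az": 0}
    - {"tx": 0,"ty": 0,"tz": 0,"ax": 0,"ay": 0,"az": 0}
    - {"tx": 0,"ty": 0,"tz": 0,"ax": 0,"ay": 0,"az": 0}
  jaw: 1
  squeeze: 20

```text
t: 5.08
eef_pos: [554.2, 55.5, 153.7]
eef_rot: [-0.635, -3.077, -0.0]
contact_force: [-1.7, 0.1, -0.1]
gripper_width: -0.1
gripper_force: 0.0
```

```bash
python3 snap.py c3a; cat > edge.py <<'E'
import sys
from h import *
K=camera_info("wrist")["camera_matrix"]
b=[545.02,34.85,-.1095]; C=np.array(strip_pts(*b,h=140))
yt=np.array([.397,.918,0])
for n,k in [a.split(":") for a in sys.argv[1:]]:
    im=cv2.imread(f"pics/{n}.png"); T=np.load(f"{n}T.npy")
    h=cv2.cvtColor(im,cv2.COLOR_BGR2HSV); m=cv2.inRange(h,(95,90,60),(115,255,255))
    c=C[int(k)]
    q=proj(K,T,[c-26*yt+[0,0,6]])[0]; 
    lab=cv2.connectedComponents(m)[1]; 
    p=proj(K,T,[c-12*yt+[0,0,6]])[0].astype(int); l=lab[p[1],p[0]]
    if l: ys,xs=np.nonzero(lab==l); print(n,k,"left edge obs",xs.min(),ys[xs==xs.min()].mean(),"top",ys.min(),"bbox right",xs.max())
    t=np.linspace(0,2*np.pi,200)
    for name,z0,tl in [("home",0,0),("proud",3,0),("tip",3.3,8*np.pi/180)]:
        r=np.outer(np.cos(t),yt*np.cos(tl)-[0,0,np.sin(tl)])*25+np.outer(np.sin(t),[-.918,.397,0])*25+c+[0,0,z0+6]
        Q=proj(K,T,r); i=Q[:,0].argmin(); print("  ",name,np.round(Q[i],1),"top",round(Q[:,1].min(),1),"right",round(Q[:,0].max(),1))
E
python3 edge.py c4a:3 c4b:3 c3a:2
```

```text
[554.23  55.5  153.73] [-1.73  0.09 -0.1 ] [ 0.05 -0.03 -0.03] 5.075
c4a 3 left edge obs 238 236.5 top 195 bbox right 323
   home [238.6 234.1] top 195.9 right 323.9
   proud [237.2 236. ] top 197.2 right 324.1
   tip [235.9 238.6] top 197.4 right 323.5
c4b 3 left edge obs 234 243.5 top 199 bbox right 323
   home [234.8 240.9] top 200.4 right 325.7
   proud [233.3 243.1] top 201.9 right 325.9
   tip [231.8 246. ] top 202.0 right 325.2
c3a 2 left edge obs 235 238.0 top 197 bbox right 322
   home [236. 238.] top 198.8 right 323.9
   proud [234.6 240.1] top 200.2 right 324.1
   tip [233.1 242.8] top 200.3 right 323.5
```

Call:
arm_command:
  commands:
    - {"tx": 0,"ty": 0,"tz": 0.3,"ax": 0,"ay": 0,"az": 0}
    - {"tx": 0,"ty": 0,"tz": 0,"ax": 0,"ay": 0,"az": 0}
  jaw: 1
  squeeze: 20

```text
t: 5.38
eef_pos: [553.9, 55.2, 150.4]
eef_rot: [-0.635, -3.076, 0.0]
contact_force: [-1.2, 0.8, 0.3]
gripper_width: -0.1
gripper_force: 0.0
```

Call:
arm_command:
  commands:
    - {"tx": 0,"ty": 0,"tz": 0.1,"ax": 0,"ay": 0,"az": 0}
    - {"tx": 0,"ty": 0,"tz": 0,"ax": 0,"ay": 0,"az": 0}
  jaw: 1
  squeeze: 20

```text
t: 5.62
eef_pos: [554.1, 54.8, 149.7]
eef_rot: [-0.636, -3.076, 0.0]
contact_force: [-0.1, -0.2, -0.2]
gripper_width: -0.1
gripper_force: 0.0
```

Call:
arm_command:
  commands:
    - {"tx": 0,"ty": 0,"tz": 0.1,"ax": 0,"ay": 0,"az": 0}
    - {"tx": 0,"ty": 0,"tz": 0,"ax": 0,"ay": 0,"az": 0}
  jaw: 1
  squeeze: 20

```text
t: 5.88
eef_pos: [554.1, 54.7, 148.7]
eef_rot: [-0.636, -3.076, 0.0]
contact_force: [-0.3, -0.1, -0.2]
gripper_width: 0.1
gripper_force: 0.0
```

Call:
arm_command:
  commands:
    - {"tx": 0,"ty": 0,"tz": 0.05,"ax": 0,"ay": 0,"az": 0}
    - {"tx": 0,"ty": 0,"tz": 0,"ax": 0,"ay": 0,"az": 0}
  jaw: 1
  squeeze: 20

```text
t: 6.12
eef_pos: [554.2, 54.7, 148.5]
eef_rot: [0.636, 3.076, 0.0]
contact_force: [-1.1, -0.3, 1.2]
gripper_width: -0.2
gripper_force: 0.8
```

```bash
python3 snap.py c3b; python3 edge.py c3b:2
```

```text
[554.18  54.68 148.52] [-1.12 -0.34  1.16] [-0.    0.11  0.01] 6.125
c3b 2 left edge obs 233 240.0 top 199 bbox right 323
   home [234.8 241.3] top 200.8 right 325.6
   proud [233.3 243.5] top 202.3 right 325.7
   tip [231.7 246.4] top 202.5 right 325.1
```

Call:
arm_command:
  commands:
    - {"tx": 0,"ty": 0,"tz": 0.08,"ax": 0,"ay": 0,"az": 0}
    - {"tx": 0,"ty": 0,"tz": 0,"ax": 0,"ay": 0,"az": 0}
  jaw: 1
  squeeze: 20

```text
t: 6.42
eef_pos: [554.3, 54.8, 148.4]
eef_rot: [0.636, 3.076, 0.001]
contact_force: [-1.5, 0.6, 5.0]
gripper_width: 0.2
gripper_force: 2.7
```

Call:
arm_command:
  commands:
    - {"tx": 0,"ty": 0,"tz": -1.0,"ax": 0,"ay": 0,"az": 0}
    - {"tx": -1.8,"ty": -5.9,"tz": 0,"ax": 0,"ay": 0,"az": 0}
    - {"tx": 0,"ty": 0,"tz": 0.4,"ax": 0,"ay": 0,"az": 0}
    - {"tx": 0,"ty": 0,"tz": 0,"ax": 0,"ay": 0,"az": 0}
    - {"tx": 0,"ty": 0,"tz": 0,"ax": 0,"ay": 0,"az": 0}
  jaw: 1
  squeeze: 20

```text
t: 7.05
eef_pos: [547.4, -5.8, 153.5]
eef_rot: [-0.634, -3.077, -0.0]
contact_force: [0.9, 0.2, -0.1]
gripper_width: 0.0
gripper_force: 0.0
```

```bash
python3 snap.py c2a; python3 edge.py c2a:1
```

```text
[547.42  -5.77 153.54] [ 0.88  0.19 -0.13] [ 0.02 -0.02 -0.03] 7.05
c2a 1 left edge obs 236 240.5 top 199 bbox right 323
   home [235.4 238.4] top 199.2 right 323.4
   proud [233.9 240.5] top 200.6 right 323.5
   tip [232.4 243.2] top 200.7 right 322.9
```

Call:
arm_command:
  commands:
    - {"tx": 0,"ty": 0,"tz": 0.3,"ax": 0,"ay": 0,"az": 0}
    - {"tx": 0,"ty": 0,"tz": 0,"ax": 0,"ay": 0,"az": 0}
  jaw: 1
  squeeze: 20

```text
t: 7.35
eef_pos: [547.0, -6.0, 150.1]
eef_rot: [-0.635, -3.076, 0.0]
contact_force: [-0.7, -0.1, 0.3]
gripper_width: 0.1
gripper_force: 0.0
```

Call:
arm_command:
  commands:
    - {"tx": 0,"ty": 0,"tz": 0.1,"ax": 0,"ay": 0,"az": 0}
    - {"tx": 0,"ty": 0,"tz": 0,"ax": 0,"ay": 0,"az": 0}
  jaw: 1
  squeeze: 20

```text
t: 7.6
eef_pos: [547.2, -6.5, 149.4]
eef_rot: [-0.636, -3.076, 0.0]
contact_force: [-0.3, 0.6, -0.3]
gripper_width: 0.2
gripper_force: 0.0
```

Call:
arm_command:
  commands:
    - {"tx": 0,"ty": 0,"tz": 0.1,"ax": 0,"ay": 0,"az": 0}
    - {"tx": 0,"ty": 0,"tz": 0,"ax": 0,"ay": 0,"az": 0}
  jaw: 1
  squeeze: 20

```text
t: 7.85
eef_pos: [547.3, -6.6, 148.6]
eef_rot: [0.636, 3.076, 0.0]
contact_force: [-0.0, 0.4, 1.1]
gripper_width: 0.2
gripper_force: 0.1
```

```bash
python3 snap.py c2b; python3 edge.py c2b:1
```

```text
[547.34  -6.64 148.6 ] [-0.04  0.4   1.11] [-0.02 -0.03 -0.02] 7.85
c2b 1 left edge obs 235 244.0 top 201 bbox right 324
   home [234.4 241.5] top 201.1 right 325.1
   proud [232.9 243.7] top 202.6 right 325.3
   tip [231.3 246.6] top 202.8 right 324.6
```

Call:
arm_command:
  commands:
    - {"tx": 0,"ty": 0,"tz": 0.1,"ax": 0,"ay": 0,"az": 0}
    - {"tx": 0,"ty": 0,"tz": 0,"ax": 0,"ay": 0,"az": 0}
  jaw: 1
  squeeze: 20

```text
t: 8.15
eef_pos: [547.4, -6.5, 148.4]
eef_rot: [0.636, 3.076, 0.001]
contact_force: [-1.6, 0.6, 5.6]
gripper_width: 0.2
gripper_force: 2.5
```

Call:
arm_command:
  commands:
    - {"tx": 0,"ty": 0,"tz": -1.0,"ax": 0,"ay": 0,"az": 0}
    - {"tx": -1.8,"ty": -5.9,"tz": 0,"ax": 0,"ay": 0,"az": 0}
    - {"tx": 0,"ty": 0,"tz": 0.4,"ax": 0,"ay": 0,"az": 0}
    - {"tx": 0,"ty": 0,"tz": 0,"ax": 0,"ay": 0,"az": 0}
    - {"tx": 0,"ty": 0,"tz": 0,"ax": 0,"ay": 0,"az": 0}
  jaw: 1
  squeeze: 20

```text
t: 8.78
eef_pos: [540.4, -67.1, 153.5]
eef_rot: [-0.634, -3.077, -0.0]
contact_force: [0.9, -0.3, 0.4]
gripper_width: -0.0
gripper_force: 0.0
```

```bash
python3 snap.py c1a; python3 edge.py c1a:0
```

```text
[540.44 -67.11 153.52] [ 0.86 -0.32  0.37] [-0.04 -0.02  0.01] 8.775
c1a 0 left edge obs 234 240.0 top 198 bbox right 323
   home [235.1 238.9] top 199.8 right 323.0
   proud [233.6 241. ] top 201.2 right 323.2
   tip [232.1 243.8] top 201.3 right 322.6
```

Call:
arm_command:
  commands:
    - {"tx": 0,"ty": 0,"tz": 0.3,"ax": 0,"ay": 0,"az": 0}
    - {"tx": 0,"ty": 0,"tz": 0,"ax": 0,"ay": 0,"az": 0}
  jaw: 1
  squeeze: 20

```text
t: 9.07
eef_pos: [540.2, -67.3, 150.2]
eef_rot: [-0.634, -3.076, 0.0]
contact_force: [-0.3, 0.9, 0.3]
gripper_width: -0.1
gripper_force: 0.0
```

Call:
arm_command:
  commands:
    - {"tx": 0,"ty": 0,"tz": 0.1,"ax": 0,"ay": 0,"az": 0}
    - {"tx": 0,"ty": 0,"tz": 0,"ax": 0,"ay": 0,"az": 0}
  jaw: 1
  squeeze: 20

```text
t: 9.32
eef_pos: [540.3, -67.8, 149.4]
eef_rot: [-0.636, -3.076, 0.0]
contact_force: [0.1, 0.1, 0.5]
gripper_width: -0.3
gripper_force: 0.0
```

Call:
arm_command:
  commands:
    - {"tx": 0,"ty": 0,"tz": 0.1,"ax": 0,"ay": 0,"az": 0}
    - {"tx": 0,"ty": 0,"tz": 0,"ax": 0,"ay": 0,"az": 0}
  jaw: 1
  squeeze: 20

```text
t: 9.57
eef_pos: [540.5, -67.9, 148.8]
eef_rot: [0.636, 3.076, 0.0]
contact_force: [-1.0, -0.1, 2.0]
gripper_width: -0.1
gripper_force: 0.7
```

```bash
python3 snap.py c1b; python3 edge.py c1b:0
```

```text
[540.52 -67.88 148.79] [-1.03 -0.12  2.01] [0.08 0.02 0.01] 9.575
c1b 0 left edge obs 233 244.5 top 200 bbox right 325
   home [233.9 241.7] top 201.4 right 324.5
   proud [232.4 243.9] top 202.9 right 324.6
   tip [230.8 246.8] top 203.0 right 324.0
```

```bash
cp w1T.npy w2T.npy; cat > fit.py <<'E'
from h import *
import sys
K=camera_info("wrist")["camera_matrix"]
C=np.array(strip_pts(545.02,34.85,-.1095,h=140)); yt=np.array([.397,.918,0]); xt=np.array([-.918,.397,0])
t=np.linspace(0,2*np.pi,400)
def ring(c,z,tl,r=25.5):
    return np.outer(np.cos(t),yt*np.cos(tl)-[0,0,np.sin(tl)])*r+np.outer(np.sin(t),xt)*r+np.r_[c,140+z+5]
for n in sys.argv[1:]:
    im=cv2.imread(f"pics/{n}.png"); T=np.load(f"{n}T.npy")
    m=cv2.inRange(cv2.cvtColor(im,cv2.COLOR_BGR2HSV),(95,90,40),(115,255,255))
    big=cv2.resize(m,None,fx=4,fy=4,interpolation=cv2.INTER_LINEAR)
    for cn in cv2.findContours((big>127).astype(np.uint8),cv2.RETR_EXTERNAL,cv2.CHAIN_APPROX_NONE)[0]:
        p=(cn[:,0]+.5)/4-.5
        if len(p)<500: continue
        mid=(p.max(0)+p.min(0))/2
        k=np.linalg.norm(proj(K,T,C+[0,0,6])-mid,axis=1).argmin()
        Q=proj(K,T,ring(C[k,:2],0,0))
        if Q.min()<3: continue
        d=np.min(np.linalg.norm(p[:,None]-Q[None],axis=2),1); p=p[(d<5)][::3]
        # drop occluded part: near fingers
        p=p[~((p[:,0]>285)&(p[:,1]>225)&(p[:,0]<350))]
        def f(v):
            q=proj(K,T,ring(v[:2],v[2],v[3])); D=np.linalg.norm(p[:,None]-q[None],axis=2); i=D.argmin(1)
            g=q-q.mean(0); s=np.sign(np.linalg.norm(p-q.mean(0),axis=1)-np.linalg.norm(g[i],axis=1)); return D[np.arange(len(p)),i]*s
        b=least_squares(f,[*C[k,:2],0,0],loss="soft_l1",f_scale=.5,x_scale=[1,1,1,.05])
        print(n,"cover",k+1,"dxy",np.round(b.x[:2]-C[k,:2],1),"z",round(b.x[2],1),"tilt deg",round(np.degrees(b.x[3]),1),"rms",round(np.sqrt(np.mean(b.fun**2)),2),len(p))
E
python3 fit.py w2 c4a c4b c3a c3b c2a c2b c1a c1b
```

```text
w2 cover 1 dxy [0.3 0.5] z 1.8 tilt deg 5.0 rms 0.35 245
w2 cover 2 dxy [ 1.5 -0.7] z -2.8 tilt deg 5.1 rms 0.31 246
w2 cover 3 dxy [ 0.4 -0.7] z -2.6 tilt deg 1.3 rms 0.3 250
w2 cover 4 dxy [0.8 0.1] z -3.1 tilt deg -3.8 rms 0.32 260
c4a cover 2 dxy [0.7 3.4] z 2.6 tilt deg 5.6 rms 1.0 341
c4a cover 3 dxy [ 0.2 -1.6] z -2.4 tilt deg 8.0 rms 1.01 290
c4a cover 4 dxy [0.  0.4] z 2.4 tilt deg 1.6 rms 0.95 255
c4b cover 2 dxy [ 1.2 -0.4] z -1.4 tilt deg 8.3 rms 1.36 337
c4b cover 3 dxy [ 0.4 -2.7] z -4.2 tilt deg 9.3 rms 1.1 281
c4b cover 4 dxy [ 1.2 -2.2] z -7.1 tilt deg 10.1 rms 1.18 241
c3a cover 1 dxy [-0.7  3.6] z 4.2 tilt deg 4.7 rms 1.04 250
c3a cover 2 dxy [ 1.6 -2.1] z -4.1 tilt deg 9.1 rms 1.2 279
c3a cover 3 dxy [ 0.3 -1.3] z -3.6 tilt deg 8.7 rms 0.9 254
c3a cover 4 dxy [ 0.2 -0.8] z 0.9 tilt deg -2.9 rms 0.53 356
c3b cover 1 dxy [-0.4  0.2] z 0.3 tilt deg 5.0 rms 0.91 253
c3b cover 2 dxy [ 1.8 -3. ] z -5.6 tilt deg 10.4 rms 1.2 274
c3b cover 3 dxy [ 0.5 -1.8] z -5.7 tilt deg 8.7 rms 1.13 241
c3b cover 4 dxy [ 0.1 -0.8] z 1.3 tilt deg -2.2 rms 0.54 373
c2a cover 1 dxy [ 0.5 
[... 260 characters left out ...]
lt deg 10.2 rms 0.98 236
c2b cover 2 dxy [ 1.9 -1.6] z -6.9 tilt deg 8.9 rms 1.12 230
c2b cover 3 dxy [-0.3 -1. ] z 1.1 tilt deg -3.0 rms 0.51 368
c2b cover 4 dxy [ 0.2 -1.1] z 0.2 tilt deg -5.7 rms 0.54 418
c1a cover 1 dxy [ 0.4 -0.6] z -3.5 tilt deg 10.8 rms 1.04 255
c1a cover 2 dxy [ 0.9 -0.4] z 1.1 tilt deg -2.4 rms 0.52 354
c1a cover 3 dxy [-0.1 -0.9] z -0.1 tilt deg -6.1 rms 0.54 405
c1a cover 4 dxy [ 0.4 -0.7] z -0.5 tilt deg -9.1 rms 1.37 221
c1b cover 1 dxy [0.4 0.4] z -1.6 tilt deg 11.0 rms 1.58 235
c1b cover 2 dxy [ 0.9 -0.4] z 1.1 tilt deg -2.6 rms 0.53 367
c1b cover 3 dxy [-0.2 -1. ] z -0.0 tilt deg -6.0 rms 0.55 420
c1b cover 4 dxy [ 0.5 -0.5] z -0.8 tilt deg -10.1 rms 1.21 184
```

The w2 fit hints that cover 1 is proud, but the close views do not settle it. I'll compare the pressed views of all four side by side, since the finger pose is the same in each.

```bash
python3 - <<'E'
import cv2,numpy as np
I=[cv2.imread(f"pics/c{k}b.png")[175:300,180:380] for k in (4,3,2,1)]
I=[cv2.resize(i,(400,250),interpolation=cv2.INTER_CUBIC) for i in I]
cv2.imwrite("pics/m.png",np.vstack([np.hstack(I[:2]),np.hstack(I[2:])]))
E
```

```text
(no output)
```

View pics/m.png

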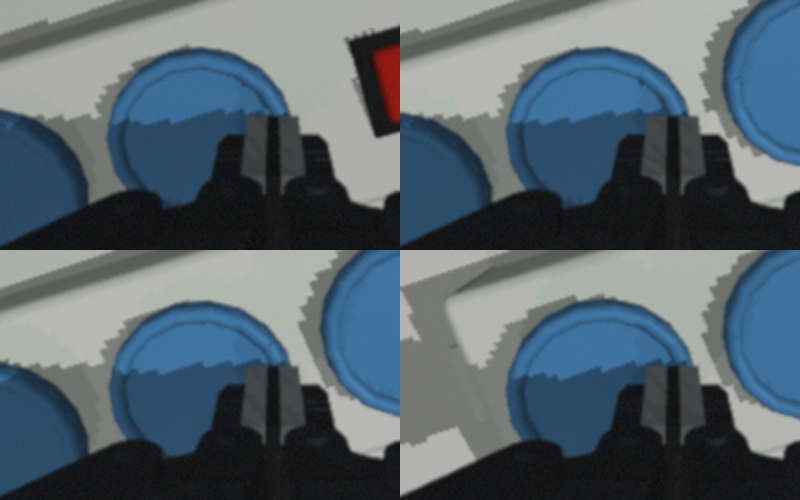

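All four pressed covers look alike in the montage: left edges at about columns 108, 507, 110 and 507, and no visible tilt. I'll make a better silhouette model (a hull of the wall and rim rings) and fit each cover's height.

```bash
cat > fit2.py <<'E'
from h import *
import sys
K=camera_info("wrist")["camera_matrix"]
C=np.array(strip_pts(545.02,34.85,-.1095,h=140)); yt=np.array([.397,.918,0]); xt=np.array([-.918,.397,0])
t=np.linspace(0,2*np.pi,181)[:-1]
def hull(T,c,z,tl):
    a=yt*np.cos(tl)-[0,0,np.sin(tl)]; nrm=np.cross(xt,a); nrm*=np.sign(nrm[2])
    P=np.vstack([(np.outer(np.cos(t),a)+np.outer(np.sin(t),xt))*r+np.r_[c,140+z]+nrm*h for r,h in ((26,0),(26,6),(25.3,7.7),(23.5,8.5))])
    return cv2.convexHull(proj(K,T,P).astype(np.float32))
for n in sys.argv[1:]:
    im=cv2.imread(f"pics/{n}.png"); T=np.load(f"{n}T.npy")
    m=cv2.inRange(cv2.cvtColor(im,cv2.COLOR_BGR2HSV),(95,90,40),(115,255,255))
    big=cv2.GaussianBlur(cv2.resize(m,None,fx=4,fy=4,interpolation=cv2.INTER_LINEAR),(0,0),3)
    for cn in cv2.findContours((big>127).astype(np.uint8),cv2.RETR_EXTERNAL,cv2.CHAIN_APPROX_NONE)[0]:
        p=((cn[:,0]+.5)/4-.5).astype(np.float32)
        if len(p)<500: continue
        k=np.linalg.norm(proj(K,T,C+[0,0,6])-(p.max(0)+p.min(0))/2,axis=1).argmin()
        H=hull(T,C[k,:2],0,0)
        if H.min()<3: continue
        d=np.array([cv2.pointPolygonTest(H,tuple(map(float,q)),True) for q in p]); p=p[abs(d)<5][::6]
        p=p[~((p[:,0]>275)&(p[:,1]>225)&(p[:,0]<350))]
        def f(v): 
            H=hull(T,v[:2],v[2],v[3] if len(v)>3 else 0); return [cv2.pointPolygonTest(H,tuple(map(float,q)),True) for q in p]
        o=""
        for v0 in ([*C[k,:2],0],[*C[k,:2],2,.05]):
            b=least_squares(f,v0,loss="soft_l1",f_scale=.5,diff_step=1e-3 if 0 else None,x_scale=[1,1,1,.05][:len(v0)])
            o+=f" | dxy {np.round(b.x[:2]-C[k,:2],1)} z {b.x[2]:.1f}"+(f" tilt {np.degrees(b.x[3]):.1f}" if len(v0)>3 else "")+f" rms {np.sqrt(np.mean(np.square(b.fun))):.2f}"
        print(n,"cover",k+1,len(p),o)
E
sed -i 's/,diff_step=1e-3 if 0 else None/,diff_step=1e-4/' fit2.py
python3 fit2.py w2 c4a c4b c3a c3b c2a c2b c1a c1b
```

```text
w2 cover 1 111  | dxy [ 0.1 -4.5] z -6.5 rms 0.27 | dxy [ 0.1 -3.8] z -5.1 tilt -1.9 rms 0.24
w2 cover 2 112  | dxy [ 1.6 -2.7] z -8.9 rms 0.22 | dxy [ 1.6 -2.7] z -9.0 tilt 0.5 rms 0.22
w2 cover 3 113  | dxy [ 0.6 -0.8] z 0.0 rms 1.09 | dxy [ 0.6 -0.8] z -8.7 tilt -0.6 rms 0.22
w2 cover 4 118  | dxy [ 1.  -0.7] z -0.0 rms 1.17 | dxy [1.3 1.7] z -9.1 tilt 0.5 rms 0.24
c4a cover 2 154  | dxy [ 1.9 -1. ] z 0.0 rms 1.70 | dxy [ 2.7 -6.6] z -5.6 tilt -0.7 rms 0.28
c4a cover 3 127  | dxy [ 1.1 -1.3] z -0.0 rms 1.78 | dxy [ 1.8 -5.4] z -6.4 tilt 0.1 rms 0.65
c4a cover 4 109  | dxy [ 1.6 -0.5] z 0.0 rms 1.03 | dxy [ 2.3 -2. ] z -4.2 tilt -2.3 rms 0.28
c4b cover 2 165  | dxy [ 2.8 -7.6] z -6.1 rms 0.93 | dxy [ 2.9 -8.2] z -6.6 tilt 0.4 rms 0.89
c4b cover 3 120  | dxy [ 1.8 -5.4] z -5.9 rms 0.61 | dxy [ 1.8 -5.3] z -5.8 tilt -0.1 rms 0.61
c4b cover 4 99  | dxy [ 2.5 -2.5] z -5.5 rms 1.09 | dxy [ 2.5 -2.5] z -5.6 tilt 0.2 rms 1.09
c3a cover 1 142  | dxy [ 1.5 -6.1] z -2.8 rms 0.38 | dxy [ 1.4 -5.6] z -2.3 tilt -0.6 rms 0.36
c3a cover 2 121  | dxy [ 2.5 -0.7] z -0.0 rms 1.88 | dxy [ 3.1 -4.9] z
[... 1351 characters left out ...]
0.1] z 0.0 rms 1.76 | dxy [ 2.2 -2.2] z -5.9 tilt 3.5 rms 1.15
c1a cover 2 159  | dxy [ 1.8 -0.3] z -0.0 rms 1.41 | dxy [3.2 0.5] z -4.2 tilt 1.9 rms 0.33
c1a cover 3 184  | dxy [ 0.7 -0.6] z -0.0 rms 1.63 | dxy [2.2 2. ] z -4.4 tilt 0.9 rms 0.27
c1a cover 4 138  | dxy [1.  1.1] z 0.0 rms 1.34 | dxy [2.8 4.1] z -4.5 tilt 0.4 rms 0.53
c1b cover 1 96  | dxy [ 1.7 -0.1] z 0.0 rms 1.00 | dxy [ 1.7 -0.2] z -0.1 tilt 2.8 rms 1.04
c1b cover 2 166  | dxy [ 1.7 -0.4] z 0.0 rms 1.41 | dxy [3.2 0.5] z -4.1 tilt 0.8 rms 0.33
c1b cover 3 190  | dxy [ 0.8 -0.5] z -0.0 rms 1.71 | dxy [2.  1.9] z -4.0 tilt 1.2 rms 0.30
c1b cover 4 127  | dxy [2.8 4.2] z -4.3 rms 0.51 | dxy [2.8 4.2] z -4.3 tilt 0.1 rms 0.51
```

Ignoring the fits that stuck at z≈0, cover 1 (at y = -123) reads about 3 mm higher than its peers in like views: w2, c3a against c4a, and c2a against c3a. It also met resistance slightly higher. I'll confirm the rocking with the finger pressed and released.

Call:
arm_command:
  commands:
    - {"tx": 0,"ty": 0,"tz": 0.05,"ax": 0,"ay": 0,"az": 0}
    - {"tx": 0,"ty": 0,"tz": 0,"ax": 0,"ay": 0,"az": 0}
  jaw: 1
  squeeze: 20

```text
t: 9.88
eef_pos: [540.6, -67.8, 148.6]
eef_rot: [0.636, 3.076, 0.0]
contact_force: [-1.3, 1.5, 4.7]
gripper_width: 0.1
gripper_force: 2.5
```

```bash
python3 snap.py c1c; python3 -c "
from h import *
for c in ('scene','side'): cv2.imwrite(f'pics/{c}P.png',grab_frame(c))"
```

```text
[540.63 -67.83 148.57] [-1.3   1.48  4.66] [ 0.16  0.24 -0.05] 9.875
```

Call:
arm_command:
  commands:
    - {"tx": 0,"ty": 0,"tz": -0.5,"ax": 0,"ay": 0,"az": 0}
    - {"tx": 0,"ty": 0,"tz": 0,"ax": 0,"ay": 0,"az": 0}
    - {"tx": 0,"ty": 0,"tz": 0,"ax": 0,"ay": 0,"az": 0}
  jaw: 1
  squeeze: 20

```text
t: 10.4
eef_pos: [540.2, -67.9, 152.6]
eef_rot: [-0.636, -3.076, 0.0]
contact_force: [1.1, -0.6, 0.3]
gripper_width: -0.3
gripper_force: 0.0
```

```bash
python3 snap.py c1d; python3 - <<'E'
from h import *
o=[]
for c in ('scene','side'):
    a=cv2.imread(f'pics/{c}P.png'); b=grab_frame(c); cv2.imwrite(f'pics/{c}R.png',b)
    q=proj(camera_info(c)["camera_matrix"],camera_info(c)["T"],[[531.6,-87.4,147]])[0].astype(int)
    w=lambda i: cv2.resize(i[q[1]-20:q[1]+20,q[0]-32:q[0]+32],(400,250),interpolation=cv2.INTER_CUBIC)
    o.append(np.hstack([w(a),w(b)]))
cv2.imwrite("pics/pr.png",np.vstack(o))
E
python3 edge.py c1c:0 c1d:0
```

```text
[540.18 -67.94 152.61] [ 1.09 -0.55  0.32] [ 0.01  0.02 -0.04] 10.4
c1c 0 left edge obs 233 244.5 top 200 bbox right 325
   home [233.6 241.7] top 201.4 right 324.3
   proud [232.1 243.9] top 202.9 right 324.5
   tip [230.5 246.9] top 203.0 right 323.9
c1d 0 left edge obs 236 241.5 top 198 bbox right 325
   home [236.2 239.5] top 200.1 right 324.6
   proud [234.7 241.6] top 201.5 right 324.8
   tip [233.2 244.3] top 201.6 right 324.2
```

View pics/pr.png

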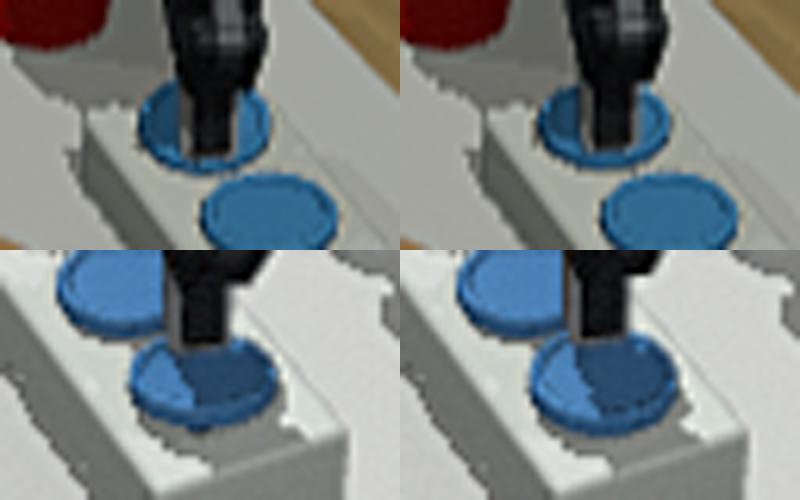

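The side view pair settles it. Pressed (left), the cover's free rim stands up with a gap showing under it at about (200,425); released (right), it drops back level. So cover 1 is the loose one, and I'll move to its middle.

Call:
arm_command:
  commands:
    - {"tx": 0,"ty": 0,"tz": -0.8,"ax": 0,"ay": 0,"az": 0}
    - {"tx": 0,"ty": -2.1,"tz": 0,"ax": 0,"ay": 0,"az": 0}
    - {"tx": 0,"ty": 0,"tz": 0,"ax": 0,"ay": 0,"az": 0}
    - {"tx": 0,"ty": 0,"tz": 0,"ax": 0,"ay": 0,"az": 0}
  jaw: 1
  squeeze: 20

```text
t: 11.05
eef_pos: [531.9, -87.6, 161.0]
eef_rot: [0.638, 3.076, 0.0]
contact_force: [0.6, 0.2, -0.4]
gripper_width: -0.2
gripper_force: 0.0
```

Call:
arm_command:
  commands:
    - {"tx": 0,"ty": 0,"tz": 0.7,"ax": 0,"ay": 0,"az": 0}
    - {"tx": 0,"ty": 0,"tz": 0.3,"ax": 0,"ay": 0,"az": 0}
    - {"tx": 0,"ty": 0,"tz": 0,"ax": 0,"ay": 0,"az": 0}
  jaw: 1
  squeeze: 20

```text
t: 11.42
eef_pos: [531.7, -86.9, 150.3]
eef_rot: [-0.635, -3.075, 0.0]
contact_force: [0.2, -0.8, -0.3]
gripper_width: 0.1
gripper_force: 0.0
```

Call:
arm_command:
  commands:
    - {"tx": 0,"ty": 0,"tz": 0.1,"ax": 0,"ay": 0,"az": 0}
    - {"tx": 0,"ty": 0,"tz": 0,"ax": 0,"ay": 0,"az": 0}
  jaw: 1
  squeeze: 20

```text
t: 11.68
eef_pos: [532.1, -87.1, 150.0]
eef_rot: [-0.636, -3.077, 0.0]
contact_force: [-0.1, 0.6, -0.4]
gripper_width: 0.3
gripper_force: 0.0
```

```bash
python3 snap.py m1; python3 edge.py m1:0
```

```text
[532.1  -87.09 149.99] [-0.05  0.63 -0.4 ] [0.08 0.03 0.03] 11.675
   home [272.3 242.3] top 201.0 right 362.1
   proud [271.5 244.5] top 202.5 right 362.9
   tip [270.8 247.4] top 202.6 right 361.6
```

Centred; now pressing down.

Call:
arm_command:
  commands:
    - {"tx": 0,"ty": 0,"tz": 0.1,"ax": 0,"ay": 0,"az": 0}
    - {"tx": 0,"ty": 0,"tz": 0,"ax": 0,"ay": 0,"az": 0}
  jaw: 1
  squeeze: 20

```text
t: 11.98
eef_pos: [532.1, -87.2, 149.0]
eef_rot: [0.636, 3.076, 0.0]
contact_force: [0.4, -0.2, 0.9]
gripper_width: 0.3
gripper_force: 0.0
```

Call:
arm_command:
  commands:
    - {"tx": 0,"ty": 0,"tz": 0.08,"ax": 0,"ay": 0,"az": 0}
    - {"tx": 0,"ty": 0,"tz": 0,"ax": 0,"ay": 0,"az": 0}
  jaw: 1
  squeeze: 20

```text
t: 12.22
eef_pos: [532.2, -87.2, 148.9]
eef_rot: [0.636, 3.076, 0.0]
contact_force: [-0.8, 0.5, 5.1]
gripper_width: 0.1
gripper_force: 2.4
```

Call:
arm_command:
  commands:
    - {"tx": 0,"ty": 0,"tz": 0.08,"ax": 0,"ay": 0,"az": 0}
    - {"tx": 0,"ty": 0,"tz": 0,"ax": 0,"ay": 0,"az": 0}
  jaw: 1
  squeeze: 20

```text
t: 12.48
eef_pos: [532.3, -87.2, 148.8]
eef_rot: [0.636, 3.075, 0.0]
contact_force: [-2.1, -0.1, 8.7]
gripper_width: -0.2
gripper_force: 4.3
```

Call:
arm_command:
  commands:
    - {"tx": 0,"ty": 0,"tz": 0.1,"ax": 0,"ay": 0,"az": 0}
    - {"tx": 0,"ty": 0,"tz": 0,"ax": 0,"ay": 0,"az": 0}
  jaw: 1
  squeeze: 20

```text
t: 12.72
eef_pos: [532.3, -87.2, 148.1]
eef_rot: [0.636, 3.075, 0.0]
contact_force: [-3.2, 1.5, 9.8]
gripper_width: -0.0
gripper_force: 4.9
```

Call:
arm_command:
  commands:
    - {"tx": 0,"ty": 0,"tz": 0.1,"ax": 0,"ay": 0,"az": 0}
    - {"tx": 0,"ty": 0,"tz": 0,"ax": 0,"ay": 0,"az": 0}
  jaw: 1
  squeeze: 20

```text
t: 12.98
eef_pos: [532.3, -87.2, 147.2]
eef_rot: [0.636, 3.075, 0.0]
contact_force: [-3.7, 1.1, 10.2]
gripper_width: -0.3
gripper_force: 5.1
```

It is giving way at about 10–11 N; continuing until it stops.

Call:
arm_command:
  commands:
    - {"tx": 0,"ty": 0,"tz": 0.1,"ax": 0,"ay": 0,"az": 0}
    - {"tx": 0,"ty": 0,"tz": 0,"ax": 0,"ay": 0,"az": 0}
  jaw: 1
  squeeze: 20

```text
t: 13.22
eef_pos: [532.3, -87.2, 146.2]
eef_rot: [0.636, 3.075, 0.0]
contact_force: [-3.8, 0.2, 9.7]
gripper_width: 0.1
gripper_force: 5.1
```

Call:
arm_command:
  commands:
    - {"tx": 0,"ty": 0,"tz": 0.1,"ax": 0,"ay": 0,"az": 0}
    - {"tx": 0,"ty": 0,"tz": 0,"ax": 0,"ay": 0,"az": 0}
  jaw: 1
  squeeze: 20

```text
t: 13.48
eef_pos: [532.4, -87.2, 146.0]
eef_rot: [0.636, 3.074, 0.0]
contact_force: [-5.0, 1.5, 14.7]
gripper_width: 0.2
gripper_force: 7.4
```

Call:
arm_command:
  commands:
    - {"tx": 0,"ty": 0,"tz": 0.1,"ax": 0,"ay": 0,"az": 0}
    - {"tx": 0,"ty": 0,"tz": 0,"ax": 0,"ay": 0,"az": 0}
  jaw: 1
  squeeze: 20

```text
t: 13.72
eef_pos: [532.4, -87.2, 146.0]
eef_rot: [0.635, 3.073, 0.0]
contact_force: [-7.1, 0.3, 20.6]
gripper_width: -0.7
gripper_force: 9.9
```

It stopped hard at z = 146.0 with 20 N, which is flush. Lifting straight off and checking.

Call:
arm_command:
  commands:
    - {"tx": 0,"ty": 0,"tz": -0.5,"ax": 0,"ay": 0,"az": 0}
    - {"tx": 0,"ty": 0,"tz": -2.5,"ax": 0,"ay": 0,"az": 0}
    - {"tx": 0,"ty": 0,"tz": -4.0,"ax": 0,"ay": 0,"az": 0}
    - {"tx": 0,"ty": 0,"tz": -3.4,"ax": 0,"ay": 0,"az": 0}
    - {"tx": -1.0,"ty": 5.0,"tz": 0,"ax": 0,"ay": 0,"az": 0}
    - {"tx": 0,"ty": 5.0,"tz": 0,"ax": 0,"ay": 0,"az": 0}
    - {"tx": 0,"ty": 0,"tz": 0,"ax": 0,"ay": 0,"az": 0}
    - {"tx": 0,"ty": 0,"tz": 0,"ax": 0,"ay": 0,"az": 0}
  jaw: 1
  squeeze: 20

```text
t: 14.72
eef_pos: [580.6, 0.7, 245.6]
eef_rot: [-0.635, -3.075, 0.001]
contact_force: [-0.9, -0.3, -0.3]
gripper_width: -0.1
gripper_force: 0.0
```

```bash
python3 snap.py f1; python3 fit2.py f1; python3 - <<'E'
from h import *
o=[]
for c,n in (('side','sideR'),):
    b=grab_frame(c); a=cv2.imread(f'pics/{n}.png')
    w=lambda i: cv2.resize(i[165:265,260:400],(400,286),interpolation=cv2.INTER_CUBIC)
    o.append(np.hstack([w(a),w(b)]))
f=cv2.imread("pics/f1.png"); o.append(cv2.resize(f[:250],(800,312)))
cv2.imwrite("pics/fin.png",np.vstack(o))
E
```

```text
[580.56   0.68 245.61] [-0.9  -0.3  -0.28] [-0.02 -0.01  0.04] 14.725
f1 cover 1 110  | dxy [0.9 0.1] z -0.0 rms 1.21 | dxy [ 0.9 -4.1] z -9.4 tilt -1.0 rms 0.23
f1 cover 2 112  | dxy [ 2.1 -2.1] z -8.8 rms 0.24 | dxy [ 2.1 -2.1] z -8.8 tilt -0.0 rms 0.24
f1 cover 3 114  | dxy [ 0.5 -0.8] z 0.0 rms 1.05 | dxy [ 1.  -0.4] z -8.0 tilt 2.6 rms 0.19
f1 cover 4 119  | dxy [ 1.1 -0.5] z 0.0 rms 1.18 | dxy [1.9 2.4] z -9.0 tilt -0.4 rms 0.25
```

View pics/fin.png

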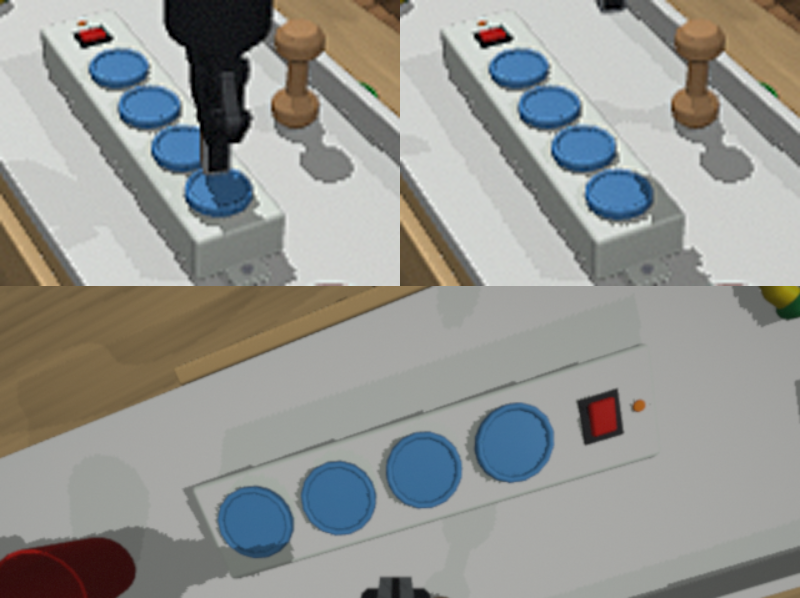

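All four covers now lie flat. Cover 1, at about (620,193) in the side crop, has the same height fit as the others (−9.4 against −8.0 to −9.0), and the toys in view are where they were. Handing in.

```bash
python3 -c "
from plant import *
print(sign_off())"
```

```text
the job is handed in; nothing more can be done
None
```

Pressing the rims showed that the cover at y = -123 mm was the loose one; I pressed it in the middle until it stopped flush at about 20 N, left the toys untouched, and handed the job in at about 15 s.

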